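# Pull the thick sanding drums from the clip strip

### The job

Of the three sanding drums held upright in the sprung clip strip, pull out the two thick ones, one at a time, and stand each upright in the shallow steel tray: the first must stand in the tray before the second leaves its clip. Leave the thin drum in its clip.

Things in the scene. Friction and masses are not known exactly. Their poses are not given: they have to be found in the camera images.
- drum_a_center (a point): One of two alike thick sanding drums, 95 mm tall, 0.15 to 0.3 kg, standing in any station of the clip strip. Foot: steel boss 30 mm across, 30 mm high, with a retaining groove; above it the brown sleeve, 40 mm across, to 90 mm up. Point: the drum's centre, 47.5 mm above its foot (grip here or up to 20 mm higher). z up; at the start x across the strip, y along it.
- drum_b_center (a point): The other thick drum, like drum_a. Strip: a fixed wooden bar 226 x 76 mm, 12 mm thick, stations 72 mm apart; drums' feet on its top, jaws reach 24 mm above its top. Neighbours are close: let the fingers close across the strip (x). At each station two spring jaws hold the boss by its groove: pulled straight up, it resists with about 5 to 15 N and is free after 20 mm.
- thin_center (a point): The thin sanding drum in the third station of the strip: same boss, same 95 mm height and same point and axes as the thick ones, but its sleeve is only 22 mm across. It stays in its clip.
- tray: Shallow open tray of dark steel, fixed to the bench, 160 mm (x) by 210 mm (y) outside, 24 mm high, walls and floor 4 mm thick. Origin at the centre of its underside, on the bench; z up, x across its short side, y along its long side. It is empty at the start and has room for both drums side by side along y.

How it is judged:
By the outcome, as a careful person would: the job done as asked, in the order asked, and still so for the second after the job is handed in, with the robot touching nothing.
It also fails if it takes over 58 s, if anything falls off the work surface, if the arm or the gripper's body presses on something with over 40 N, if the wrist force passes 120 N, or if a joint passes its speed limit or range.

### The arm

A 6-joint arm with a two-finger parallel gripper is mounted at the origin on the work surface. World frame = base frame: x ahead of the robot, y to its left, z up, the work surface at z = 0. Lengths are in m, angles in rad, forces in N, time in s.
With the tool pointing down it reaches from about 0.4 to 0.825 m from the base axis. Payload 7 kg.
Tool frame: the origin (TCP) lies at the very end of the fingers, on their centre line; the grasp point (between the pads) lies 19 mm behind it; z points along the fingers, x is the direction in which the jaws open and shut, and the axes are right-handed (so a half turn about z gives the same grasp; the last joint's range is limited). The gripper opens to 88 mm and grips with 3 to 60 N. Pads are 19 mm wide; open, the fingers measure 130 mm over their backs; the gripper's body (78 mm by 193 mm) begins 47 mm behind the grasp point.
Start: joints at [1.625, 0.359, 0.012, 0, -1.224, -0.288], TCP at [0.156, 0.657, 0.227] pointing down, gripper open.
Joint ranges: [-3.07, 3.07], [-1.43, 2.12], [-1.02, 1.25], [-3.03, 1.67], [-3.05, -0], [-3.03, 3.03]. Speed limits (rad/s): [2.39, 2.39, 3.01, 3.14, 3.14, 3.14].

### API

Orientations are given as [roll, pitch, yaw] about the fixed x, y, z axes, in that order (R = Rz(yaw) Ry(pitch) Rx(roll)).
In Python, from station import telemetry, grab_frame, arm, regions_of, pinpoint gives the robot as it stands. The module is installed in compiled form; this text tells all that it offers.
- The arm moves only by the shell command python3 -m inch 'ROWS' [FORCE]. ROWS is text: rows parted by semicolons, each of 7 numbers parted by spaces: the opening, from 0 (shut) to 1 (fully open), then the shift along the world's x, y, z in cm, then the turn, a rotation vector about the world's x, y, z in degrees. A call has 1 to 12 rows; each row is the pose to reach, as a shift and turn from the pose measured when the call began; what a row does not reach only later rows make up. A row lasts 1/8 s, in which the tool goes at most 62.5 mm and 10.7 degrees, less where a joint would pass 70% of its speed; a pose out of reach is approached as far as the arm can. A call with a gripper value outside its range is refused whole. The fingers move at their own pace and stop on an object; FORCE is the grip in N (left out, the last holds). Time passes only in rows, so rows that repeat a pose let the fingers close. It gives the time, the measured TCP pose, the force and the opening at its end, in the units of the state.
- telemetry.get_state(): the state, without advancing time (a new reading comes with each control period).
- grab_frame(name): name is "side" or "top"; returns a dict with "pixels" (420x560x3 uint8, red, green, blue), "fx", "fy", "cx", "cy" (pixels), "R" (3x3) and "t" (3): a world point X has camera coordinates R X + t. Camera axes: x right, y down, z forward; pixel columns grow to the right and rows downward; lengths in m; the calibration is good to about 2 mm. A picture is of the moment at which its call begins. There is no depth.
- arm.job_done(): hands the job in, once; it reports no verdict.
Trained networks look in the newest picture that a camera, given by its name, has taken for a name from the list of things; names that differ only in an ending like _2 or _b are one class to them, and where a whole thing is asked for, a point or a joint stands for the part that bears it (a point fixed in the world has none). Each returns a list of dicts, best first, with "p" (0 to 1); they miss things now and then, are a little off and sometimes report something else, mostly with a low value. They report only what shows in the picture. A call takes as long as a camera call.
- regions_of(camera, name): "pixels" (420x560 bool, what is visible of it) and "bbox" ([left, top, right, bottom] in pixels, round what is visible of it).
- pinpoint(camera, name): "location" ([column, row] in pixels: a listed point, or the origin of a listed thing).
The state is a dict: "t": time; "q": joint angles; "qd": joint speeds; "joint_efforts": joint torques, N m; "eef_pos": TCP position; "ee_rot": TCP orientation; "force": force on the tool from outside, world axes, zero at the start; "moment": the same for the moment, N m; "width": finger opening in m.
Only numpy, scipy, OpenCV 4.12 (cv2) and the standard library are available. Lean on these libraries where they do the work, as an engineer would, in place of code of your own. Each camera call takes 0.05 s, during which the arm holds its last target. There are 200 camera calls.

## Working session

There is one attempt and no reset: what is moved stays moved. The work goes in short steps, Python scripts to look and compute and a shell command to move; the robot and the scene stay as the last step left them, time stands still between calls to the robot, and variables do not carry over. Pictures are saved under pics/ and viewed, about 8 in all and at most 12, crops included, and the job is handed in when it is done.

```bash
mkdir -p pics
cat > h.py <<'E'
import numpy as np, cv2
from station import telemetry, grab_frame, arm, regions_of, pinpoint
def ray(f,p):
    d=f["R"].T@np.array([(p[0]-f["cx"])/f["fx"],(p[1]-f["cy"])/f["fy"],1.]); o=-f["R"].T@f["t"]
    return o,d/np.linalg.norm(d)
def atz(f,p,z):
    o,d=ray(f,p); return o+d*(z-o[2])/d[2]
def proj(f,X):
    c=f["R"]@np.array(X)+f["t"]; return [f["fx"]*c[0]/c[2]+f["cx"],f["fy"]*c[1]/c[2]+f["cy"]]
def save(f,n): cv2.imwrite("pics/"+n,cv2.cvtColor(f["pixels"],cv2.COLOR_RGB2BGR))
E
python3 - <<'E'
from h import *
np.set_printoptions(precision=3,suppress=True)
s=telemetry.get_state(); print(s["t"],s["eef_pos"],s["ee_rot"],s["width"])
for c in ("top","side"):
    f=grab_frame(c); save(f,c+"0.png"); print(c,"cam",-f["R"].T@f["t"],f["R"][2])
    for n,z in (("drum_a_center",.0595),("thin_center",.0595),("tray",0)):
        for r in pinpoint(c,n)[:4]: print(n,r["p"],np.array(r["location"]),atz(f,r["location"],z))
E
```

```text
0.0 [0.156 0.656 0.226] [-3.141 -0.002 -1.805] 0.08723203505202944
top cam [0.421 0.008 0.776] [ 0.191 -0.002 -0.982]
drum_a_center 0.72 [146.4 213.6] [0.558 0.253 0.059]
thin_center 0.81 [220.6 187.8] [0.603 0.115 0.059]
tray 0.96 [394.1 236.4] [ 0.509 -0.22   0.   ]
side cam [0.264 0.495 0.634] [ 0.34  -0.61  -0.715]
drum_a_center 0.89 [190.7 288.3] [0.561 0.256 0.059]
thin_center 0.82 [218.8 222.4] [0.603 0.113 0.059]
tray 0.62 [328.3 167.9] [ 0.504 -0.201  0.   ]
```

View pics/top0.png

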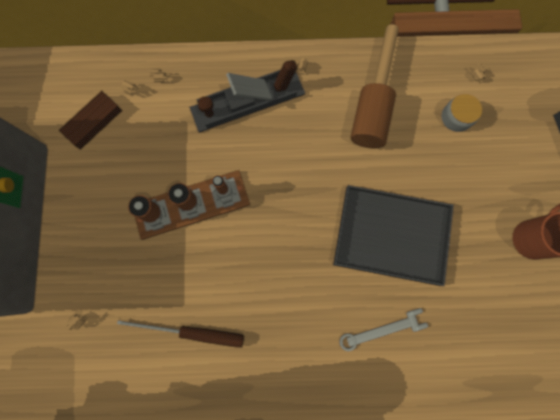

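View pics/side0.png

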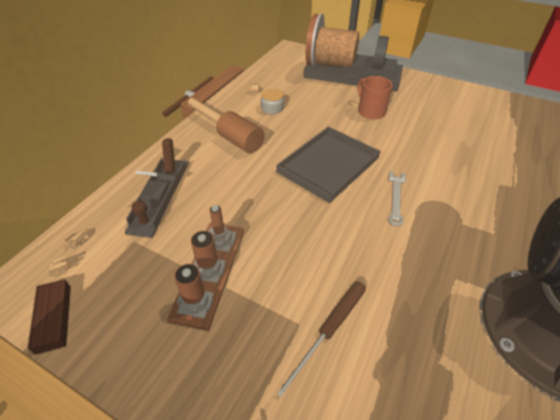

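The two thick drums stand at the top-view pixels (146,210) and (184,199), the thin one is at (221,187), and the tray is around (394,236), empty. The strip is yawed about 17°. I'll measure the tray's corners, then move above the end drum.

```bash
python3 - <<'E'
from h import *
np.set_printoptions(precision=3,suppress=True)
for c in ("top","side"):
    f=grab_frame(c); m=regions_of(c,"tray")[0]; print(m["p"])
    pts=np.argwhere(m["pixels"])[:,::-1]
    W=np.array([atz(f,p,.024)[:2]*1000 for p in pts],np.float32)
    r=cv2.minAreaRect(W); print(r); print(cv2.boxPoints(r))
    for r in regions_of(c,"drum_a_center")[:3]: print("drum",r["p"],r["bbox"])
E
python3 -m inch '1 5 -5 0 0 0 -10;1 10 -10 0 0 0 -20;1 14 -14 0 0 0 -30;1 18 -18 0 0 0 -40;1 22 -22 0 0 0 -50;1 26 -26 0 0 0 -59.4;1 30 -30 -1 0 0 -59.4;1 34 -34 -2 0 0 -59.4;1 38 -38 -3 0 0 -59.4;1 40.3 -40.1 -3 0 0 -59.4;1 40.3 -40.1 -3 0 0 -59.4;1 40.3 -40.1 -3 0 0 -59.4'
```

```text
0.85
((510.7062072753906, -214.12054443359375), (214.4145965576172, 163.09632873535156), 77.46674346923828)
[[ 407.837 -301.077]
 [ 567.046 -336.47 ]
 [ 613.576 -127.164]
 [ 454.366  -91.772]]
drum 0.68 [125.2, 196.4, 163.7, 223.3]
0.84
((506.26788330078125, -198.8013916015625), (230.9398651123047, 170.3935089111328), 78.12877655029297)
[[ 399.14  -294.276]
 [ 565.889 -329.328]
 [ 613.396 -103.327]
 [ 446.647  -68.275]]
drum 0.86 [173.7, 264.6, 204.1, 307.8]
t: 2.2
eef_pos: [0.5592, 0.2557, 0.1966]
ee_rot: [3.141, -0.0, -2.842]
force: [-0.0, -0.1, 0.4]
width: 0.0876
```

Run:
```python
from h import *
np.set_printoptions(precision=3,suppress=True)
ims=[]
for c in ("top","side"):
    f=grab_frame(c)
    for n in ("drum_a_center","thin_center"):
        for r in pinpoint(c,n)[:4]: print(c,n,r["p"],np.array(r["location"]),atz(f,r["location"],.0595))
    im=cv2.cvtColor(f["pixels"],cv2.COLOR_RGB2BGR)
    x,y=[int(v) for v in proj(f,[.575,.2,.06])]
    g=im.copy()
    for P in ([.5595,.2545],[.5813,.1843],[.603,.114]):
        for z in (.0595,.107): cv2.circle(g,[int(round(v)) for v in proj(f,P+[z])],1,(0,255,0),-1)
    x=max(x,90);ims.append(cv2.resize(g[y-90:y+90,x-90:x+90],(400,400),interpolation=cv2.INTER_CUBIC))
cv2.imwrite("pics/c1.png",np.hstack(ims))
```

```text
top drum_a_center 0.9 [144.4 211.5] [0.562 0.256 0.059]
top thin_center 0.75 [220.8 185.3] [0.608 0.115 0.059]
side drum_a_center 0.78 [192.1 287.8] [0.56  0.254 0.059]
```

View pics/c1.png

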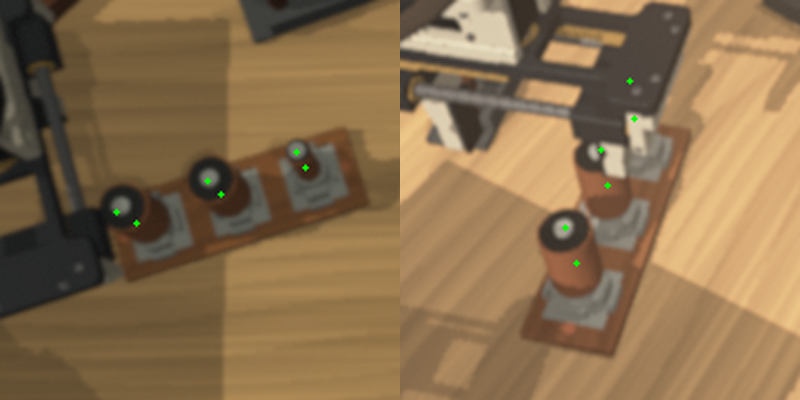

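Left crop is the top view, with drum tops at crop pixels (122,205), (210,177) and (297,151). The markers agree within about 5 mm, and in the side view they lie on the tops. Next I descend on the end drum and grip it.

```bash
python3 -m inch '1 0.2 -0.2 -4 0 0 0;1 0.2 -0.2 -8 0 0 0;1 0.2 -0.2 -11 0 0 0;1 0.2 -0.2 -13 0 0 0;1 0.2 -0.2 -14.3 0 0 0;1 0.2 -0.2 -14.3 0 0 0;0 0.2 -0.2 -14.3 0 0 0;0 0.2 -0.2 -14.3 0 0 0;0 0.2 -0.2 -14.3 0 0 0;0 0.2 -0.2 -14.3 0 0 0;0 0.2 -0.2 -14.3 0 0 0' 45
```

```text
t: 3.88
eef_pos: [0.561, 0.2543, 0.0539]
ee_rot: [3.141, 0.001, -2.84]
force: [0.1, -0.3, 0.7]
width: 0.0432
```

```bash
python3 -m inch '0 0 0 0 0 0 0;0 0 0 0 0 0 0;0 0 0 0.5 0 0 0;0 0 0 1 0 0 0;0 0 0 1.5 0 0 0;0 0 0 2 0 0 0;0 0 0 2.5 0 0 0;0 0 0 3 0 0 0;0 0 0 3 0 0 0'
```

```text
t: 5.0
eef_pos: [0.5612, 0.2545, 0.0847]
ee_rot: [3.141, 0.001, -2.84]
force: [-0.1, 0.3, -1.7]
width: 0.0395
```

```bash
python3 -m inch '0 0 0 4 0 0 0;0 0 0 8 0 0 0;0 0 0 11 0 0 0;0 -0.6 -5 11.5 0 0 -4;0 -1.2 -10 11.5 0 0 -8;0 -1.8 -15 11.5 0 0 -12;0 -2.4 -20 11.5 0 0 -16;0 -3 -25 11.5 0 0 -20;0 -3.7 -30 11.5 0 0 -24;0 -4.3 -35 11.5 0 0 -28;0 -4.9 -40 11.5 0 0 -29.8;0 -5.5 -45 11.5 0 0 -29.8' && python3 -m inch '0 -0.6 -4 0 0 0 0;0 -0.8 -6 0 0 0 0;0 -0.8 -6 0 0 0 0;0 -0.8 -6 0 0 0 0'
```

```text
t: 6.5
eef_pos: [0.5056, -0.197, 0.1998]
ee_rot: [3.141, 0.002, 2.923]
force: [0.6, 0.3, -2.6]
width: 0.0397
t: 7.0
eef_pos: [0.4974, -0.2566, 0.1996]
ee_rot: [3.141, 0.001, 2.923]
force: [-0.7, 0.2, -2.7]
width: 0.0392
```

Run:
```python
from h import *
ims=[]
for c in ("top","side"):
    f=grab_frame(c); g=cv2.cvtColor(f["pixels"],cv2.COLOR_RGB2BGR)
    x,y=[int(v) for v in proj(f,[.509,-.213,.08])]
    th=np.radians(-12.5);R=np.array([[np.cos(th),-np.sin(th)],[np.sin(th),np.cos(th)]])
    q=[proj(f,list(np.array([.509,-.213])+R@np.array(v))+[.024]) for v in ((.08,.105),(-.08,.105),(-.08,-.105),(.08,-.105))]
    cv2.polylines(g,[np.array(q).round().astype(int)],True,(0,255,0),1)
    for z in (.0,.095): cv2.circle(g,[int(round(v)) for v in proj(f,[.4974,-.2566,.1577+z])],1,(0,0,255),-1)
    ims.append(cv2.resize(g[max(y-100,0):y+100,x-100:x+100],(400,400),interpolation=cv2.INTER_CUBIC))
cv2.imwrite("pics/c2.png",np.hstack(ims))
```

```text
(no output)
```

View pics/c2.png

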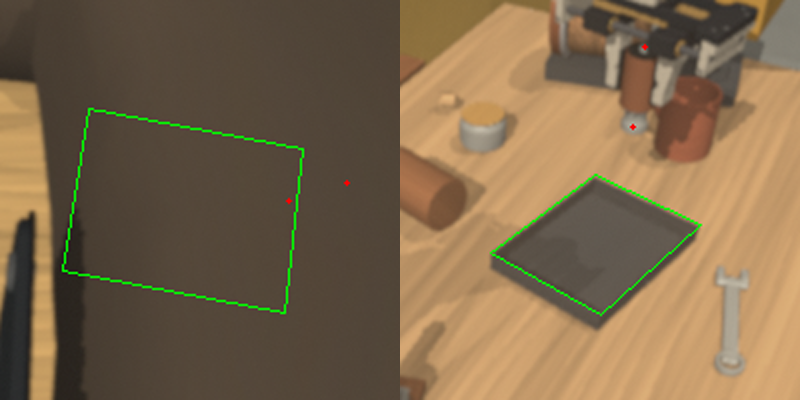

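The tray outline fits in the side view (crop 490–700, 175–325), and the drum hangs straight with its foot where expected. Lowering it.

```bash
python3 -m inch '0 0 0 -4 0 0 0;0 0 0 -8 0 0 0;0 0 0 -11 0 0 0;0 0 0 -13 0 0 0;0 0 0 -14 0 0 0;0 0 0 -14.6 0 0 0;0 0 0 -15 0 0 0;0 0 0 -15.2 0 0 0;0 0 0 -15.2 0 0 0' && python3 -m inch '0 0 0 -0.1 0 0 0;0 0 0 -0.2 0 0 0;0 0 0 -0.2 0 0 0'
```

```text
t: 8.22
eef_pos: [0.4979, -0.2563, 0.0481]
ee_rot: [3.141, 0.002, 2.924]
force: [0.5, -0.0, -3.2]
width: 0.0396
t: 8.6
eef_pos: [0.4979, -0.2563, 0.0461]
ee_rot: [3.141, 0.002, 2.924]
force: [-0.5, 0.1, -1.8]
width: 0.0397
```

```bash
python3 -m inch '0 0 0 -0.1 0 0 0;0 0 0 -0.1 0 0 0' && python3 -m inch '0 0 0 -0.1 0 0 0;0 0 0 -0.1 0 0 0'
```

```text
t: 8.85
eef_pos: [0.498, -0.2564, 0.046]
ee_rot: [3.141, 0.002, 2.924]
force: [-3.0, 2.0, 7.4]
width: 0.0398
t: 9.1
eef_pos: [0.498, -0.2565, 0.0461]
ee_rot: [3.141, 0.003, 2.924]
force: [-3.2, 1.7, 8.4]
width: 0.0397
```

Contact. Release and rise, opening gently.

```bash
python3 -m inch '0.6 0 0 0 0 0 0;0.8 0 0 0 0 0 0;1 0 0 0 0 0 0;1 0 0 0 0 0 0;1 0 0 0 0 0 0;1 0 0 3 0 0 0;1 0 0 7 0 0 0;1 0 0 11 0 0 0;1 0 0 15 0 0 0;1 0 0 15 0 0 0' && python3 -m inch '1 0.8 5 0 0 0 3;1 1.6 10 0 0 0 8;1 2.4 15 0 0 0 12;1 3.2 20 0 0 0 16;1 4 25 0 0 0 20;1 4.8 30 0 0 0 24;1 5.6 35 0 0 0 28;1 7 40 0 0 0 29.8;1 8.4 44 0 0 0 29.8;1 8.4 44 0 0 0 29.8;1 8.4 44 0 0 0 29.8'
python3 - <<'E'
from h import *
np.set_printoptions(precision=3,suppress=True)
ims=[]
for c in ("top","side"):
    f=grab_frame(c); g=cv2.cvtColor(f["pixels"],cv2.COLOR_RGB2BGR)
    for n in ("drum_a_center",):
        for r in pinpoint(c,n)[:4]: print(c,n,r["p"],np.array(r["location"]),atz(f,r["location"],.0595),atz(f,r["location"],.0515))
    for P,zs in (([.5825,.184],(.0595,.107)),([.498,-.2565],(.0515,.099))):
        for z in zs: cv2.circle(g,[int(round(v)) for v in proj(f,P+[z])],1,(0,255,0),-1)
    ims.append(g)
cv2.imwrite("pics/c3.png",np.hstack([i[100:380,120:480] if k==0 else i[100:380,130:490] for k,i in enumerate(ims)]))
E
```

```text
t: 10.35
eef_pos: [0.4999, -0.257, 0.1997]
ee_rot: [3.141, 0.009, 2.925]
force: [-0.1, -0.5, 0.0]
width: 0.0874
t: 11.72
eef_pos: [0.5833, 0.1828, 0.1987]
ee_rot: [-3.141, 0.008, -2.838]
force: [-0.6, -0.1, 0.2]
width: 0.0876
top drum_a_center 0.74 [424.  238.9] [ 0.497 -0.257  0.059] [ 0.497 -0.26   0.051]
side drum_a_center 0.74 [341.6 140.9] [ 0.492 -0.24   0.059] [ 0.496 -0.251  0.051]
```

View pics/c3.png

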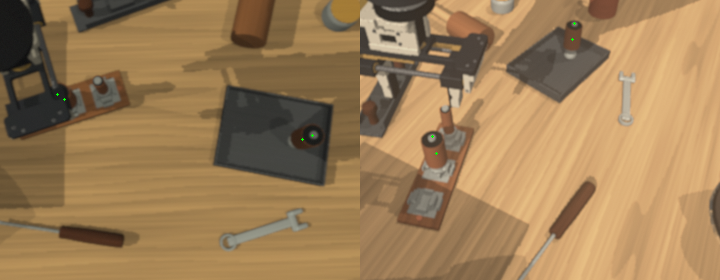

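The first drum stands upright in the tray (left panel 312,135; right 573,40), and the second is still in its clip at panel (432,145), right on the markers. Now I take the second.

```bash
python3 -m inch '1 0 0.1 -4 -0.14 0.44 0;1 0 0.1 -8 -0.14 0.44 0;1 0 0.1 -11 -0.14 0.44 0;1 0 0.1 -13 -0.14 0.44 0;1 0 0.1 -14.5 -0.14 0.44 0;1 0 0.1 -14.5 -0.14 0.44 0;0 0 0.1 -14.5 -0.14 0.44 0;0 0 0.1 -14.5 -0.14 0.44 0;0 0 0.1 -14.5 -0.14 0.44 0;0 0 0.1 -14.5 -0.14 0.44 0;0 0 0.1 -14.5 -0.14 0.44 0;0 0 0.1 -14.5 -0.14 0.44 0' 45 && python3 -m inch '0 0 0 0 0 0 0;0 0 0 0 0 0 0;0 0 0 0 0 0 0'
```

```text
t: 13.42
eef_pos: [0.5838, 0.1831, 0.0549]
ee_rot: [3.141, 0.001, -2.839]
force: [0.3, 0.5, 1.0]
width: 0.0396
t: 13.8
eef_pos: [0.5838, 0.1831, 0.0549]
ee_rot: [3.141, 0.002, -2.839]
force: [0.3, 0.4, 0.2]
width: 0.0396
```

```bash
python3 -m inch '0 0 0 0.5 0 0 0;0 0 0 1 0 0 0;0 0 0 1.5 0 0 0;0 0 0 2 0 0 0;0 0 0 2.5 0 0 0;0 0 0 3 0 0 0;0 0 0 6 0 0 0;0 0 0 10 0 0 0;0 0 0 14 0 0 0;0 0 0 15 0 0 0;0 0 0 15 0 0 0' && python3 -m inch '0 -0.9 -5 0 0 0 -5;0 -1.8 -10 0 0 0 -10;0 -2.7 -15 0 0 0 -15;0 -3.6 -20 0 0 0 -20;0 -4.5 -25 0 0 0 -25;0 -5.4 -30 0 0 0 -29.8;0 -6.2 -33 0 0 0 -29.8;0 -6.5 -35.2 0 0 0 -29.8;0 -6.5 -35.2 0 0 0 -29.8;0 -6.5 -35.2 0 0 0 -29.8'
python3 - <<'E'
from h import *
f=grab_frame("side"); g=cv2.cvtColor(f["pixels"],cv2.COLOR_RGB2BGR)
e=list(telemetry.get_state()["eef_pos"]); e[2]-=.0429
for z in (0,.095): cv2.circle(g,[int(round(v)) for v in proj(f,[e[0],e[1],e[2]+z])],1,(0,0,255),-1)
cv2.imwrite("pics/c4.png",g)
E
```

```text
t: 15.18
eef_pos: [0.5839, 0.1832, 0.2055]
ee_rot: [3.141, 0.003, -2.839]
force: [0.1, 0.5, -1.6]
width: 0.0392
t: 16.42
eef_pos: [0.5183, -0.1685, 0.2044]
ee_rot: [3.141, 0.001, 2.923]
force: [0.8, 0.3, -1.5]
width: 0.0395
```

View pics/c4.png

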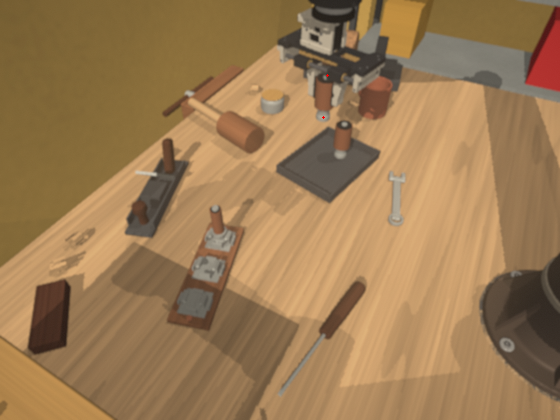

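The thin drum is alone in its clip (217,225), the first drum stands in the tray (342,140), and the second hangs in the gripper (323,98).

```bash
python3 -m inch '0 0 0 -4 0 0 0;0 0 0 -8 0 0 0;0 0 0 -11 0 0 0;0 0 0 -13 0 0 0;0 0 0 -14 0 0 0;0 0 0 -14.8 0 0 0;0 0 0 -15.2 0 0 0;0 0 0 -15.4 0 0 0;0 0 0 -15.6 0 0 0;0 0 0 -15.6 0 0 0' && python3 -m inch '0 0 0 -0.1 0 0 0;0 0 0 -0.2 0 0 0;0 0 0 -0.2 0 0 0'
```

```text
t: 17.73
eef_pos: [0.5186, -0.1682, 0.0488]
ee_rot: [3.141, 0.002, 2.924]
force: [0.4, -0.5, -1.0]
width: 0.0399
t: 18.1
eef_pos: [0.5187, -0.1683, 0.0469]
ee_rot: [3.141, 0.002, 2.924]
force: [-0.7, 0.2, -0.8]
width: 0.0395
```

```bash
python3 -m inch '0 0 0 -0.1 0 0 0;0 0 0 -0.1 0 0 0'
```

```text
t: 18.35
eef_pos: [0.5188, -0.1683, 0.0468]
ee_rot: [3.141, 0.002, 2.924]
force: [-2.5, 1.8, 9.0]
width: 0.0395
```

Seated. Release, rise and back away.

```bash
python3 -m inch '0.6 0 0 0 0 0 0;0.8 0 0 0 0 0 0;1 0 0 0 0 0 0;1 0 0 0 0 0 0;1 0 0 0 0 0 0;1 0 0 3 0 0 0;1 0 0 7 0 0 0;1 0 0 11 0 0 0;1 0 0 15 0 0 0;1 0 0 18 0 0 0' && python3 -m inch '1 0 5 0 0 0 0;1 0 10 0 0 0 0;1 0 15 0 0 0 0;1 0 20 0 0 0 0;1 0 20 0 0 0 0;1 0 20 0 0 0 0'
python3 - <<'E'
from h import *
ims=[]
for c in ("top","side"):
    f=grab_frame(c); g=cv2.cvtColor(f["pixels"],cv2.COLOR_RGB2BGR)
    ims.append(g[100:380,120:480] if c=="top" else g[60:340,130:490])
cv2.imwrite("pics/c5.png",np.hstack(ims))
E
```

```text
t: 19.6
eef_pos: [0.519, -0.1684, 0.2288]
ee_rot: [3.141, 0.004, 2.924]
force: [0.5, 0.6, -1.7]
width: 0.0876
t: 20.35
eef_pos: [0.5189, 0.0316, 0.2287]
ee_rot: [3.141, 0.004, 2.925]
force: [0.0, 0.0, -0.3]
width: 0.0881
```

View pics/c5.png

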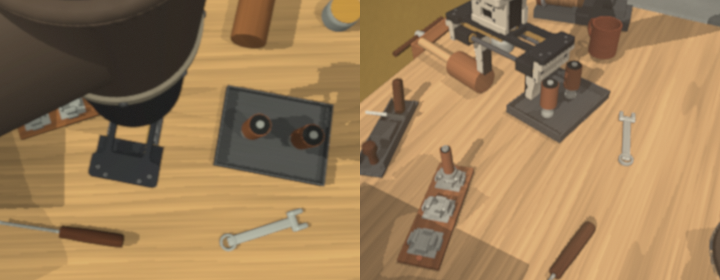

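Both thick drums stand upright in the tray (left panel 258,125 and 312,135). The thin drum is still in its clip (right panel 446,165), and the arm is clear.

```bash
python3 -c "
from station import arm; print(arm.job_done())"
```

```text
the job is handed in; nothing more can be done
None
```

Both thick drums now stand upright in the steel tray, about 90 mm apart along its length. The end drum went in first and was seen standing there before I pulled the middle one. The thin drum is still in its clip.

The last top and side pictures showed both drums upright inside the tray walls. In the side view the thin drum was in its clip, and the open gripper was raised well clear. The job took about 20 s of the 58 s allowed. The largest force in the readings was about 10 N, when each drum was set down; those readings come only at the end of each move, so a brief peak could have been missed. No check failed. The one disagreement was the tray's centre, where the two cameras differed by 15–20 mm along y. I mostly used the top view's outline, and when drawn over the side picture it fitted.

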